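Clamp a cork-faced drawer block while the glue grabs

ROBOT

A 6-joint arm with a two-finger parallel gripper is mounted at the origin on the work surface. World frame = base frame: x ahead of the robot, y to its left, z up, the work surface at z = 0. Lengths are in m, angles in rad, forces in N, time in s.
With the tool pointing down it reaches from about 0.375 to 0.975 m from the base axis. Payload 3.8 kg.
Tool frame: the origin (TCP) lies on the centre line of the jaws, within the pads' length; the fingertips stand 8 mm ahead of it and the grasp point (between the pads) lies 11 mm behind it; z points along the fingers, y is the direction in which the jaws open and shut (so a half turn about z gives the same grasp; the last joint's range is limited). The gripper opens to 85 mm and grips with 20 to 120 N. Pads are 22 mm wide; open, the fingers measure 114 mm over their backs; the gripper's body (76 mm by 85 mm) begins 54 mm behind the grasp point. The pads swing forward as they close: fully open they stand 13 mm farther back than shut.
Start: joints at [-1.212, 0.264, 1.604, -0, 1.274, -0.037], TCP at [0.26, -0.623, 0.216] pointing down, gripper open.
Joint ranges: [-2.63, 2.63], [-0.94, 2.18], [0.31, 2.57], [-1.31, 4.45], [0, 2.66], [-2.55, 2.55]. Speed limits (rad/s): [2.57, 2.57, 3.14, 3.14, 3.14, 3.14].

INTERFACE

Orientations are given as a rotation vector (axis times angle).
In Python, from workcell import * gives the robot as it stands.
- The arm moves only by the tool play_rows, never from a script. Its arguments are lists of equal length, an entry for each row: "slide": the shift along the tool's x, y, z in cm, a list of three; "delta_rot": the turn, a rotation vector about the tool's x, y, z in rad, a list of three. In form: {"slide": [[x, y, z], ...], "delta_rot": [[wx, wy, wz], ...]}. A call has 1 to 12 rows; each row is the pose to reach, as a shift and turn from the pose measured when the call began, along the tool's axes at that moment; what a row does not reach only later rows make up. A row lasts 1/12 s, in which the tool goes at most 41.7 mm and 7.16 degrees, less where a joint would pass 70% of its speed; a pose out of reach is approached as far as the arm can. A call with a gripper value outside its range is refused whole. "hand" is the opening, from 0 (shut) to 1 (fully open), set as the call begins (left out, the last holds). The fingers move at their own pace and stop on an object; "force" is the grip in N (left out, the last holds). Time passes only in rows, so rows that repeat a pose let the fingers close. It gives the time, the measured TCP pose, the force and the opening at its end, in the units of the state.
- read_state(): the state, without advancing time (a new reading comes with each control period).
- read_camera(name): name is "scene" or "top" or "wrist"; returns a dict with "image" (420x560x3 uint8, red, green, blue), "depth" (420x560 float32, m along the optical axis (not along the pixel's ray), 0 where there is no reading), "fovy" (degrees; the focal length in pixels is half the picture's height over the tangent of half this angle, whatever the lens; pixels are square), "cx", "cy" (the principal point, pixels), "world_from_camera" (4x4, takes a point from camera to world coordinates); the wrist camera has in their place "hand_eye" (4x4, takes a point from camera to tool coordinates, whose origin is the TCP and whose axes are the flange's). Camera axes: x right, y up, looking along -z (the intrinsics and any distortion apply to the point x, -y, -z); pixel columns grow to the right and rows downward; lengths in m; the calibration is good to about 2 mm. The wrist camera is an equidistant fisheye: a pixel r from the principal point sees the ray r / f radians off the axis. A picture is of the moment at which its call begins: read the wrist's pose just before it.
- finish_job(): hands the job in, once; it reports no verdict.
Trained networks look in a picture, given as the dict that the camera call returned (one of the last four; its "shot" number tells which), for a name from the list of things; names that differ only in an ending like _2 or _b are one class to them, and where a whole thing is asked for, a point or a joint stands for the part that bears it (a point fixed in the world has none). Each returns a list of dicts, best first, with "conf" (0 to 1); they miss things now and then, are a little off and sometimes report something else, mostly with a low value. They report only what shows in the picture. A call takes as long as a camera call. They do not tell look-alikes from the thing itself.
- spot_in(target, picture): "bbox" ([centre column, centre row, width, height] in pixels, round what is visible of it).
- landmark_of(target, picture): "at" ([column, row] in pixels: a listed point, or the origin of a listed thing).
The state is a dict: "time": time; "q": joint angles; "joint_vel": joint speeds; "joint_torque": joint torques, N m; "tool_pos": TCP position; "tcp_rot": TCP orientation; "wrist_force": force on the tool from outside, world axes, zero at the start; "torque": the same for the moment, N m; "width": opening from 0.0 (shut) to 1.0 (fully open).
Only numpy, scipy, OpenCV 4.12 (cv2) and the standard library are available. Lean on these libraries where they do the work, as an engineer would, in place of code of your own. Each camera call takes 0.05 s, during which the arm holds its last target.

TASK

Set the freshly glued oak drawer block upright in the bench clamp, square on the board with its cork end facing the fixed jaw and close to it or against it, and let go of it. Then pump the clamp's trigger against its grip (never push the toothed bar or its foot by hand) until the sprung rubber foot bears on the block and its spring is squashed about halfway, never right home, so that the cork is not crushed. Finish holding the trigger squeezed like that, with the block nipped between foot and fixed jaw, and leave the other things on the bench where they are.

Things in the scene. Friction and masses are not known exactly. Their poses are not given: they have to be found in the camera images.
- clamp: Bench clamp of caulking-gun type on a plywood board 12 mm thick (x -100 to 215 mm, y -60 to 60). Origin: bench level below the trigger pivot; +x: the way the jaw travels, to the fixed jaw; z up. Grey cheeks (x -63 to 23 mm, 30 wide, up to z 100) carry the pivot at z 85 and, behind it, an upright black hand grip: x -41 to -23, 26 wide, top at z 172. It is screwed down
- grip_point (a point): Middle of the black hand grip, x -32 mm, 140 mm above the bench; axes as clamp. The grip's back face is 9 mm further to -x
- trigger: Straight grey lever 9 mm thick, 20 mm wide, standing up from the pivot in front (+x) of the grip and 85 mm long; squeezed towards the grip. Origin on the pivot; turns with the trigger, axes as clamp at rest. At rest its top stands 63 mm (over both) from the grip's back, so open wider than that to come down over the two
- trigger_point (a point): Middle of the lever 55 mm from the pivot, 139 mm above the bench: the height to squeeze at. From its front face to the grip's back face: 57 mm at rest, 34 mm fully squeezed. Squeezing here takes 9 N (rest) to 15 N (full) against spring and friction, plus 0.7 N per newton of foot pressure; the grip itself does not give
- trigger_squeeze (a joint): Trigger angle, rad: 0 at rest, leaning 0.21 rad to the fixed jaw; grows as it is squeezed, stop at 0.42. The bar follows after the first 0.05 to 0.1 rad. Let go, it springs back within 0.5 s. A full pumping stroke goes from below 0.05 to above 0.40
- bar: Steel bar 12 x 12 mm with teeth on top, sliding through the cheeks, with the sprung foot on its front. Origin on its middle line, 33 mm above the bench; axes as clamp
- bar_slide (a joint): How far the bar is driven towards the fixed jaw, m, 0 to 0.075. A full stroke drives it 12 to 15 mm (the first may differ); on release a catch keeps whole teeth of 6 mm, as a rule two. A loaded block is met at about 0.047. Let go at half squash, the bar slips back to about 0.046 and the pressure is lost; the next tooth is caught near 0.052, when the foot is almost home
- foot: The moving jaw: steel plate with rubber sole, 44 mm wide, 38 mm high, on a spring before the bar's end plate, 14 to 52 mm above the bench; axes as clamp
- foot_face (a point): Centre of the foot's sole, 34.5 mm above the bench. At bar_slide 0 it is 73 mm from the clamp's origin along +x and 107 mm from the fixed jaw's face
- foot_squash (a joint): How far the foot is pushed back against its spring, m: 0 free, 0.006 right home; 4 N per mm
- fixed_jaw: Fixed jaw at the end of the board: upright grey plate 64 mm wide, up to 62 mm above the bench, 10 mm thick; origin at bench level under its face; axes as clamp
- fixed_jaw_face (a point): Centre of the fixed jaw's face, 34.5 mm above the bench, 180 mm from the clamp's origin along its +x
- block: The work: oak block 60 mm long (x), 50 wide (y), 45 high (z), with an 8 mm cork sole glued on its +x end. Origin: centre of the underside; 0.10 to 0.17 kg. Lies loose on the bench, right way up
- cork_face (a point): Centre of the block's cork end face, 30 mm from its middle along its x, 22.5 mm above its underside
- glue_bottle: White glue bottle, 54 mm across, 135 mm high, standing; leave alone
- tape: Roll of packing tape lying flat, 100 mm across, 48 mm high; leave alone
- offcut: Bare oak offcut 120 x 50 x 18 mm lying flat, without cork; leave alone
There are look-alikes about, which are no part of the job. Of the things like the block, leave any that is green or red; of the rest the smaller one is meant.

How it is judged:
On the way, in this order (a step that is already met when the one before it is completed fails the run):
1. the block stands on the board before the fixed jaw, cork end towards it, within 25 mm of it, square and let go, not yet touched by the foot (x of cork_face in the frame of fixed_jaw between -0.025 and 0.004 m and y of block in the frame of clamp between -0.015 and 0.015 m and z of block in the frame of clamp below 0.015 m and angle between block's own z axis and vertical below 0.08 rad and angle between the x axis of block and the x axis of clamp, either way round below 0.15 rad and contact force between each of the arm, the fingers, foot and block below 0.1 N and linear speed of block below 0.02 m/s), for 0.2 s.
2. the foot, driven by the squeezed trigger, presses on the block (contact force between foot and block above 2 N and contact force between the fingers and trigger above 1 N), for 0.1 s.
At the end, for the whole second after the job is handed in: Fingers keep the trigger squeezed (over 2 N); the foot presses the block with 5 to 20 N (1.25 to 5 mm of squash); the block stands upright, still, untouched by the robot, cork end on the fixed jaw (within 4 mm, over 3 N), within 15 mm of the middle line and 0.08 rad of square (contact force between foot and block between 5 and 20 N and value of joint foot_squash between 0.00125 and 0.005 m and contact force between fixed_jaw and block above 3 N and contact force between the fingers and trigger above 2 N and contact force between each of the arm, the fingers and block below 0.1 N and x of cork_face in the frame of fixed_jaw above -0.004 m and y of block in the frame of clamp between -0.015 and 0.015 m and angle between block's own z axis and vertical below 0.08 rad and angle between the x axis of block and the x axis of clamp, either way round below 0.08 rad and linear speed of block below 0.01 m/s); the arm keeps its last pose, push and grip.
It fails at once if the foot presses the block with more than 30 N: the cork is crushed (contact force between foot and block above 30 N).
It fails at once if the bar or the foot is pushed by the robot instead of the trigger (contact force between any of the arm, the fingers and bar above 3 N or contact force between any of the arm, the fingers and foot above 3 N).
It fails at once if a bystander is moved by more than 20 mm or tipped over (distance of any of glue_bottle, tape, offcut from where it was at the start of the episode above 0.02 m or angle between glue_bottle's own z axis and vertical above 0.5 rad).
It also fails if it takes over 48 s, if anything falls off the work surface, if the arm or the gripper's body presses on something with over 40 N, if the wrist force passes 120 N, or if a joint passes its speed limit or range.

## Working session

There is one attempt and no reset: what is moved stays moved. The work goes in short steps, Python scripts to look and compute and a tool call to move; the robot and the scene stay as the last step left them, time stands still between calls to the robot, and variables do not carry over. Pictures are saved under pics/ and viewed, and the job is handed in when it is done.

Besides the shell and the picture viewer there is one more tool, called after "Request:" as name(argument=value, ...) on one line, values as JSON. play_rows: Moves the arm, as the interface text tells. Its arguments: {"type":"object","properties":{"slide":{"type":"array"},"delta_rot":{"type":"array"},"hand":{"type":"number"},"force":{"type":"number"}},"required":["slide","delta_rot"]}

```bash
mkdir -p pics; ls
cat > h.py <<'E'
import numpy as np, cv2
from workcell import *
from scipy.spatial.transform import Rotation as R
def save(p,name):
    cv2.imwrite('pics/'+name+'.png',cv2.cvtColor(p['image'],cv2.COLOR_RGB2BGR))
def foc(p): return 210/np.tan(np.radians(p['fovy'])/2)
def cloud(p,T=None):
    f=foc(p);v,u=np.mgrid[0:420,0:560]
    d=p['depth'];X=(u-p['cx'])/f*d;Y=-(v-p['cy'])/f*d
    P=np.stack([X,Y,-d,np.ones_like(d)],-1)
    W=P@np.array(p['world_from_camera']).T
    W=W[...,:3].copy();W[d==0]=np.nan
    return W
E
python3 - <<'E'
from h import *
s=read_state();print(s)
for n in('scene','top','wrist'):
    p=read_camera(n);save(p,n+'0');print(n,{k:v for k,v in p.items() if k not in('image','depth')})
    if n!='wrist':np.savez('pics/'+n+'0.npz',W=cloud(p),img=p['image'])
    for t in('block','clamp','cork_face','glue_bottle','tape','offcut','trigger_point','grip_point','fixed_jaw_face'):
        try:
            print(t,[(np.round(x['bbox']),round(x['conf'],2)) for x in spot_in(t,p)],[(np.round(x['at']),round(x['conf'],2)) for x in landmark_of(t,p)])
        except Exception as e: print(t,e)
E
```

```text
pics
{'time': 0.0, 'q': array([-1.21192883e+00,  2.64759669e-01,  1.60538092e+00, -7.48467103e-06,
        1.27369605e+00, -3.69083133e-02]), 'joint_vel': array([-2.65983087e-04,  4.13002885e-07,  1.16444854e-03,  6.98499189e-04,
       -1.80205677e-03, -5.60772693e-05]), 'joint_torque': array([ 2.53276939e-04, -5.15117097e+01, -3.67309678e+01, -2.48438819e-04,
        1.28135699e-02, -1.78984465e-05]), 'tool_pos': array([ 0.25994995, -0.62210625,  0.21495394]), 'tcp_rot': array([-3.07810998e+00, -6.17201779e-01,  5.75666955e-04]), 'wrist_force': array([ 0.15157703, -0.31210428, -0.08354578]), 'torque': array([0.00617414, 0.04725664, 0.00168214]), 'width': 0.9999152702054874}
scene {'fovy': 57.92261645617273, 'cx': 277.19642471344713, 'cy': 208.70401143079334, 'world_from_camera': array([[-0.88279213, -0.27053759,  0.38404097,  1.07784536],
       [ 0.46954606, -0.48327581,  0.7388985 ,  0.97095954],
       [-0.01430211,  0.83261871,  0.55366194,  0.83929062],
       [ 0.        ,  0.        ,  0.        ,  1.        ]]), 'shot': 1}
block [(array([366., 264.,  37.,  36.]), 0.76), (ar
[... 3078 characters left out ...]
.81636449697993, 'hand_eye': array([[-1.20808082e-03,  9.64190181e-01,  2.65209040e-01,
         6.72172100e-02],
       [ 9.99999239e-01,  1.23160451e-03,  7.75951317e-05,
        -6.34268831e-04],
       [-2.51816184e-04,  2.65208932e-01, -9.64190935e-01,
        -1.57690821e-01],
       [ 0.00000000e+00,  0.00000000e+00,  0.00000000e+00,
         1.00000000e+00]]), 'shot': 3}
block [] []
clamp [(array([28., 16., 57., 32.]), 0.76)] []
cork_face [(array([30., 16., 54., 31.]), 0.43)] []
glue_bottle [(array([178.,   2.,  21.,   0.]), 0.54)] []
tape [] []
offcut [] []
trigger_point [] []
grip_point [(array([30., 17., 52., 34.]), 0.65)] []
fixed_jaw_face [(array([30., 17., 56., 30.]), 0.93)] []
```

Run:
```python
import cv2
a=cv2.imread('pics/scene0.png');cv2.imwrite('pics/s0c.png',cv2.resize(a[150:360,190:410],None,fx=3.6,fy=2.85,interpolation=cv2.INTER_CUBIC))
a=cv2.imread('pics/top0.png');cv2.imwrite('pics/t0c.png',cv2.resize(a[130:310,110:430],None,fx=2.5,fy=2.5,interpolation=cv2.INTER_CUBIC))
```

```text
(no output)
```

View pics/s0c.png

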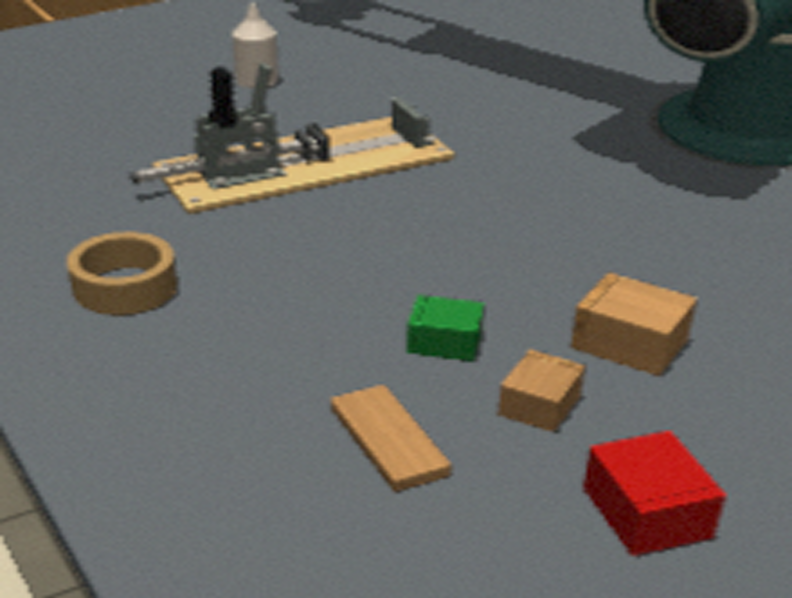

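View pics/t0c.png

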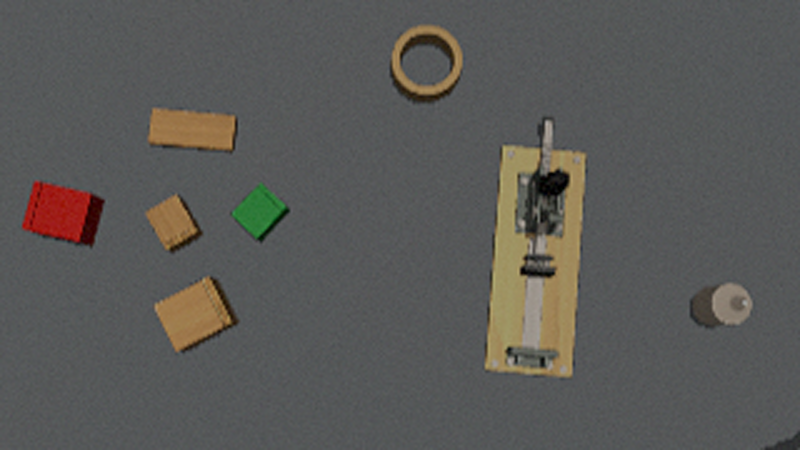

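The oak pair sits near top-camera (179,219) small and (188,255) large. The small one is the block, and its cork line is towards lower right. The clamp's +x points down the image, towards the robot. Next I measure from depth.

Run:
```python
from h import *
for n,c in(('top',(179,219)),('top',(188,255)),('scene',(341,286))):
    d=np.load(f'pics/{n}0.npz');W=d['W']
    u,v=c
    S=W[v-25:v+26,u-25:u+26].reshape(-1,3)
    m=S[:,2]>0.035
    S=S[m]
    # keep those connected to center
    c0=W[v,u];S=S[np.linalg.norm(S[:,:2]-c0[:2],axis=1)<0.055]
    rc=cv2.minAreaRect((S[:,:2]*1000).astype(np.float32))
    print(n,c0.round(3),len(S),rc,np.median(S[:,2]))
# clamp
d=np.load('pics/top0.npz');W=d['W'];I=d['img'].astype(int)
reg=np.zeros((420,560),bool);reg[180:290,300:352]=True
Z=W[...,2]
yel=reg&(I[...,0]-I[...,2]>45)&(np.abs(Z-.012)<.012)
S=W[yel];print('board',cv2.minAreaRect((S[:,:2]*1000).astype(np.float32)),len(S),np.median(S[:,2]))
t=reg&(Z>.02)
for lo,hi in((.05,.07),(.085,.11),(.12,.2)):
    m=reg&(Z>lo)&(Z<hi);S=W[m];print(lo,hi,len(S))
    if hi<.08 or hi>.11:print(np.round(S[::max(1,len(S)//25)],3).tolist())
d=np.load('pics/scene0.npz');W=d['W'];I=d['img'].astype(int)
reg=np.zeros((420,560),bool);reg[165:226,225:320]=True
Z=W[...,2]
yel=reg&(I[...,0]-I[...,2]>45)&(np.abs(Z-.012)<.012)
S=W[yel];print('board s',cv2.minAreaRect((S[:,:2]*1000).astype(np.float32)),len(S),np.median(S[:,2]))
```

```text
top [0.543 0.334 0.047] 268 ((547.1152954101562, 338.0038146972656), (61.70365905761719, 50.50670623779297), 31.469484329223633) 0.044776589089836394
top [0.421 0.296 0.061] 559 ((422.6249084472656, 299.4648132324219), (69.74239349365234, 82.57826232910156), 28.77501106262207) 0.06231655551636606
scene [0.556 0.357 0.046] 298 ((544.2938842773438, 339.7984924316406), (64.03681182861328, 50.68946075439453), 31.943185806274414) 0.04444438109237431
board ((503.77886962890625, -164.965576171875), (119.43299865722656, 314.468994140625), 85.62393951416016) 1946 0.012056594578941593
0.05 0.07 134
[[0.624, -0.159, 0.056], [0.61, -0.159, 0.059], [0.579, -0.182, 0.061], [0.541, -0.154, 0.065], [0.508, -0.162, 0.055], [0.505, -0.166, 0.051], [0.502, -0.179, 0.052], [0.491, -0.155, 0.055], [0.491, -0.175, 0.056], [0.488, -0.162, 0.051], [0.488, -0.179, 0.052], [0.484, -0.165, 0.053], [0.481, -0.175, 0.054], [0.384, -0.13, 0.064], [0.381, -0.131, 0.058], [0.381, -0.147, 0.065], [0.381, -0.163, 0.066], [0.377, -0.127, 0.06], [0.378, -0.143, 0.063], [0.378, -0.161, 0.059], [0.378, -0.177, 0.064], [0
[... 244 characters left out ...]
8, -0.171, 0.172], [0.6, -0.185, 0.166], [0.596, -0.165, 0.169], [0.595, -0.176, 0.177], [0.593, -0.159, 0.168], [0.592, -0.171, 0.172], [0.593, -0.185, 0.166], [0.589, -0.162, 0.169], [0.59, -0.175, 0.167], [0.592, -0.159, 0.128], [0.586, -0.165, 0.169], [0.587, -0.178, 0.165], [0.587, -0.159, 0.144], [0.585, -0.17, 0.156], [0.585, -0.183, 0.155], [0.585, -0.168, 0.131], [0.584, -0.179, 0.143], [0.554, -0.162, 0.147], [0.554, -0.159, 0.125], [0.549, -0.165, 0.166], [0.548, -0.159, 0.149], [0.545, -0.167, 0.173], [0.542, -0.158, 0.172], [0.543, -0.172, 0.163]]
board s ((502.76416015625, -162.21075439453125), (127.5018081665039, 311.64898681640625), 85.09442901611328) 784 0.011616690946292307
```

```bash
cat >> h.py <<'E'
def goal(pos,a,s=None):
    s=s or read_state()
    a=np.radians(a)
    Rt=np.array([[-np.sin(a),np.cos(a),0],[np.cos(a),np.sin(a),0],[0,0,-1]]).T
    R0=R.from_rotvec(s['tcp_rot']).as_matrix()
    sl=R0.T@(np.array(pos)-s['tool_pos'])*100
    dr=R.from_matrix(R0.T@Rt).as_rotvec()
    print('slide',sl.round(2),'rot',dr.round(4),'yaw now',np.degrees(np.arctan2(R0[1,1],R0[0,1])).round(2),'pos',np.round(s['tool_pos'],4),'t',round(s['time'],2))
def stat():
    s=read_state();R0=R.from_rotvec(s['tcp_rot']).as_matrix()
    print('t',round(s['time'],2),'pos',s['tool_pos'].round(4),'yaw',np.degrees(np.arctan2(R0[1,1],R0[0,1])).round(2),'tilt',np.degrees(np.arccos(-R0[2,2])).round(2),'F',s['wrist_force'].round(2),'T',s['torque'].round(2),'w',round(s['width'],4),'q',s['q'].round(2))
    return s
E
python3 -c "
from h import *
goal((.546,.339,.2),-58.5)"
```

```text
slide [ 63.45 -77.73   1.63] rot [-1.00e-04 -0.00e+00 -1.54e-01] yaw now -67.32 pos [ 0.2602 -0.6228  0.2163] t 2.85
```

Request:
play_rows(slide=[[63.4, -77.7, 1.6], [63.4, -77.7, 1.6], [63.4, -77.7, 1.6], [63.4, -77.7, 1.6], [63.4, -77.7, 1.6], [63.4, -77.7, 1.6], [63.4, -77.7, 1.6], [63.4, -77.7, 1.6], [63.4, -77.7, 1.6], [63.4, -77.7, 1.6], [63.4, -77.7, 1.6], [63.4, -77.7, 1.6]], delta_rot=[[0, 0, -0.154], [0, 0, -0.154], [0, 0, -0.154], [0, 0, -0.154], [0, 0, -0.154], [0, 0, -0.154], [0, 0, -0.154], [0, 0, -0.154], [0, 0, -0.154], [0, 0, -0.154], [0, 0, -0.154], [0, 0, -0.154]], hand=1)

```text
time: 3.85
tool_pos: [0.4027, -0.1417, 0.2087]
tcp_rot: [3.023, 0.852, 0.002]
wrist_force: [1.0, 0.1, -0.2]
width: 1.003
```

```bash
python3 -c "
from h import *
goal((.546,.339,.2),-58.5);stat()"
```

```text
slide [ 37.32 -33.52   0.87] rot [ 0.0012 -0.0009 -0.0006] yaw now -58.53 pos [ 0.4027 -0.1417  0.2087] t 3.85
t 3.85 pos [ 0.4027 -0.1417  0.2087] yaw -58.53 tilt 0.09 F [ 1.05  0.12 -0.21] T [ 0.01 -0.03 -0.02] w 1.0034 q [-0.4  -0.22  2.11  0.    1.25  0.62]
```

Request:
play_rows(slide=[[37.3, -33.5, 0.9], [37.3, -33.5, 0.9], [37.3, -33.5, 0.9], [37.3, -33.5, 0.9], [37.3, -33.5, 0.9], [37.3, -33.5, 0.9], [37.3, -33.5, 0.9], [37.3, -33.5, 0.9], [37.3, -33.5, 0.9], [37.3, -33.5, 0.9], [37.3, -33.5, 0.9], [37.3, -33.5, 0.9]], delta_rot=[[0, 0, 0], [0, 0, 0], [0, 0, 0], [0, 0, 0], [0, 0, 0], [0, 0, 0], [0, 0, 0], [0, 0, 0], [0, 0, 0], [0, 0, 0], [0, 0, 0], [0, 0, 0]])

```text
time: 4.85
tool_pos: [0.5453, 0.3379, 0.1998]
tcp_rot: [3.023, 0.852, 0.002]
wrist_force: [0.6, -0.4, 0.8]
width: 1.001
```

```bash
cat >> h.py <<'E'
def wcloud(p,s):
    f=foc(p);v,u=np.mgrid[0:420,0:560]
    x=u-p['cx'];y=v-p['cy'];r=np.hypot(x,y)+1e-9;th=r/f
    d=p['depth'];k=np.tan(th)/r
    P=np.stack([x*k*d,-y*k*d,-d,np.ones_like(d)],-1)
    T=np.eye(4);T[:3,:3]=R.from_rotvec(s['tcp_rot']).as_matrix();T[:3,3]=s['tool_pos']
    W=P@(T@np.array(p['hand_eye'])).T
    W=W[...,:3].copy();W[d==0]=np.nan
    return W
E
python3 - <<'E'
from h import *
s=stat();p=read_camera('wrist');save(p,'w1');W=wcloud(p,s);np.savez('pics/w1.npz',W=W,img=p['image'])
Z=W[...,2]
m=(Z>.036)&(Z<.055)&(np.hypot(W[...,0]-.546,W[...,1]-.339)<.06)
S=W[m];rc=cv2.minAreaRect((S[:,:2]*1000).astype(np.float32));print(len(S),rc,np.nanmedian(S[:,2]))
b=np.nanmedian(Z[(Z<.015)]);print('bench',b)
for t in('cork_face',):print(landmark_of(t,p))
E
```

```text
t 4.85 pos [0.5453 0.3379 0.1998] yaw -58.5 tilt 0.1 F [ 0.63 -0.4   0.76] T [-0.03 -0.03  0.02] w 1.0012 q [ 0.52  0.21  1.7  -0.    1.23  1.54]
3056 ((545.849609375, 339.9892883300781), (60.484474182128906, 50.53447341918945), 31.287460327148438) 0.04494361013459311
bench 4.103430208560188e-05
[{'at': [286.7, 214.8], 'conf': 0.91}, {'at': [408.9, 224.6], 'conf': 0.88}, {'at': [292.4, 301.8], 'conf': 0.85}, {'at': [141.2, 85.5], 'conf': 0.59}, {'at': [466.4, 404.8], 'conf': 0.26}]
```

View pics/w1.png

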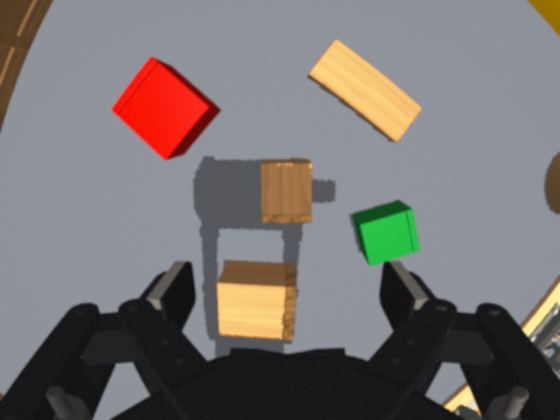

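```bash
python3 - <<'E'
import cv2
a=cv2.imread('pics/w1.png');cv2.imwrite('pics/w1c.png',cv2.resize(a[145:235,245:330],None,fx=6.5,fy=6.5,interpolation=cv2.INTER_CUBIC))
E
python3 -c "
from h import *
goal((.546,.340,.016),-58.7)"
```

```text
slide [-0.1   0.13 18.28] rot [-0.0006 -0.0024  0.0073] yaw now -58.28 pos [0.5458 0.3412 0.1989] t 4.95
```

View pics/w1c.png

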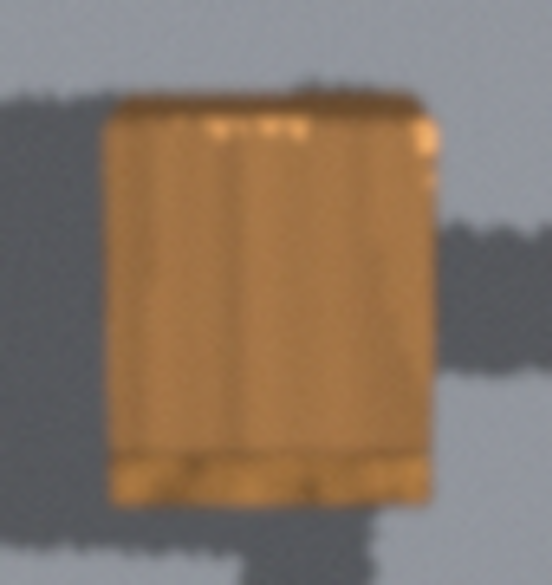

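The wrist picture shows an 8 mm mottled cork strip at the bottom edge of the block (crop row 480), i.e. towards tool −x, yaw 211°. Now descend.

Request:
play_rows(slide=[[-0.1, 0.1, 4], [-0.1, 0.1, 8], [-0.1, 0.1, 12], [-0.1, 0.1, 15], [-0.1, 0.1, 17], [-0.1, 0.1, 18.2], [-0.1, 0.1, 18.2], [-0.1, 0.1, 18.2]], delta_rot=[[0, 0, 0.006], [0, 0, 0.006], [0, 0, 0.006], [0, 0, 0.006], [0, 0, 0.006], [0, 0, 0.006], [0, 0, 0.006], [0, 0, 0.006]])

```text
time: 5.62
tool_pos: [0.5459, 0.3398, 0.0171]
tcp_rot: [-3.024, -0.849, -0.003]
wrist_force: [0.5, -0.0, -0.2]
width: 1.0
```

Request:
play_rows(slide=[[0, 0, 0], [0, 0, 0], [0, 0, 0], [0, 0, 0], [0, 0, 0], [0, 0, 0], [0, 0, 0]], delta_rot=[[0, 0, 0], [0, 0, 0], [0, 0, 0], [0, 0, 0], [0, 0, 0], [0, 0, 0], [0, 0, 0]], hand=0, force=40)

```text
time: 6.2
tool_pos: [0.5476, 0.3407, 0.0196]
tcp_rot: [-3.023, -0.849, -0.009]
wrist_force: [-0.0, -0.6, 6.3]
width: 0.573
```

```bash
python3 -c "
from h import *
stat()"
```

```text
t 6.2 pos [0.5476 0.3407 0.0196] yaw -58.64 tilt 0.35 F [-0.02 -0.6   6.3 ] T [-0.09  0.14 -0.04] w 0.5727 q [0.52 0.39 1.84 0.   0.91 1.54]
```

```bash
python3 -c "
from h import *
goal((.418,-.157,.2),-94.5)"
```

```text
slide [-36.86  35.75 -18.27] rot [-0.0022 -0.0057  0.6259] yaw now -58.64 pos [0.5476 0.3407 0.0196] t 6.2
```

Request:
play_rows(slide=[[0, 0, -4], [0, 0, -8], [-2, 2, -12], [-5, 5, -15], [-8, 8, -17], [-11, 11, -18.2], [-14, 13.6, -18.2], [-17, 16.5, -18.2], [-20, 19.4, -18.2], [-23, 22.3, -18.2], [-26, 25.2, -18.2], [-29, 28.1, -18.2]], delta_rot=[[0, 0, 0], [0, 0, 0], [0, 0, 0.06], [0, 0, 0.12], [0, 0, 0.18], [0, 0, 0.24], [0, 0, 0.3], [0, 0, 0.36], [0, 0, 0.42], [0, 0, 0.48], [0, 0, 0.54], [0, 0, 0.6]])

```text
time: 7.2
tool_pos: [0.4496, -0.0315, 0.2002]
tcp_rot: [-3.137, 0.086, -0.009]
wrist_force: [1.4, 0.2, -2.1]
width: 0.568
```

```bash
python3 -c "
from h import *
stat();goal((.418,-.157,.2),-94.5)"
```

```text
t 7.2 pos [ 0.4496 -0.0315  0.2002] yaw -93.15 tilt 0.39 F [ 1.36  0.16 -2.13] T [-0.08 -0.01 -0.01] w 0.5683 q [-0.13 -0.16  2.08  0.    1.22  1.5 ]
slide [-2.47 12.7  -0.04] rot [-0.0036 -0.0058  0.0236] yaw now -93.15 pos [ 0.4496 -0.0315  0.2002] t 7.2
```

Request:
play_rows(slide=[[-0.7, 3.5, 0], [-1.4, 7, 0], [-2, 10, 0], [-2.4, 12.4, 0], [-2.5, 12.7, 0], [-2.5, 12.7, 0]], delta_rot=[[0, 0, 0.01], [0, 0, 0.02], [-0.004, -0.006, 0.024], [-0.004, -0.006, 0.024], [-0.004, -0.006, 0.024], [-0.004, -0.006, 0.024]])

```text
time: 7.7
tool_pos: [0.4171, -0.1581, 0.1997]
tcp_rot: [3.139, -0.129, -0.0]
wrist_force: [-0.9, 1.2, -1.7]
width: 0.572
```

Run:
```python
from h import *
s=stat();p=read_camera('wrist');save(p,'w2');W=wcloud(p,s);np.savez('pics/w2.npz',W=W,img=p['image'],fo=foc(p))
I=p['image'].astype(int);Z=W[...,2]
q=read_camera('top');save(q,'t2');np.savez('pics/t2.npz',W=cloud(q),img=q['image'])
yel=(I[...,0]-I[...,2]>45)&(np.abs(Z-.012)<.006)&(np.hypot(W[...,0]-.5,W[...,1]+.165)<.2)
S=W[yel];print('board',cv2.minAreaRect((S[:,:2]*1000).astype(np.float32)),len(S),np.median(S[:,2]))
```

```text
t 7.7 pos [ 0.4171 -0.1581  0.1997] yaw -94.71 tilt 0.02 F [-0.92  1.21 -1.71] T [0.04 0.01 0.01] w 0.5718 q [-0.42 -0.17  2.09 -0.    1.22  1.24]
board ((508.61614990234375, -164.47927856445312), (120.51487731933594, 237.7873077392578), 85.54098510742188) 14515 0.012082886489709732
```

View pics/w2.png

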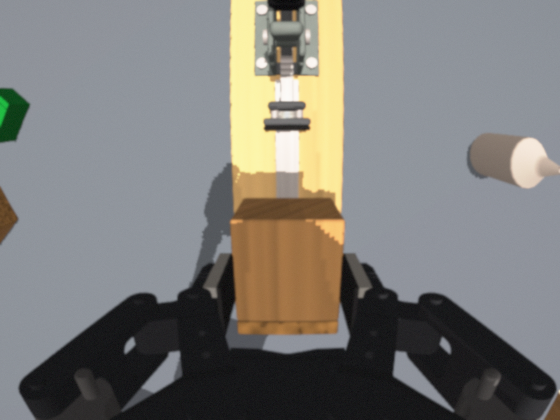

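```bash
cat >> h.py <<'E'
CY=np.radians(180-4.46);CX=np.array([np.cos(CY),np.sin(CY)]);CYv=np.array([-CX[1],CX[0]])
BC=np.array([.504,-.1648]);O=BC-.0575*CX
def toC(W): 
    d=W[...,:2]-O;return np.stack([d@CX,d@CYv,W[...,2]],-1)
def frC(x,y): return O+x*CX+y*CYv
E
python3 - <<'E'
from h import *
print('O',O,'dest',frC(.142,0))
for n in('w2','t2','top0','scene0'):
    C=toC(np.load(f'pics/{n}.npz')['W'])
    m=(np.abs(C[...,1])<.035)&(C[...,2]>.04)&(C[...,2]<.058)&(C[...,0]>.045)&(C[...,0]<.1)
    a=C[m][:,0]*1000;print(n,'foot',len(a),np.percentile(a,[1,50,99]).round(1) if len(a) else '', 'y',(C[m][:,1]*1000).min().round(1) if len(a) else '',(C[m][:,1]*1000).max().round(1) if len(a) else '')
    m=(np.abs(C[...,1])<.04)&(C[...,2]>.05)&(C[...,2]<.068)&(C[...,0]>.16)&(C[...,0]<.21)
    a=C[m][:,0]*1000
    if len(a):print('jaw',len(a),np.percentile(a,[2,50,98]).round(1),(C[m][:,1]*1000).min().round(1),(C[m][:,1]*1000).max().round(1))
    m=(C[...,2]>.155)&(C[...,2]<.18)&(C[...,0]>-.06)&(C[...,0]<-.0)&(np.abs(C[...,1])<.03)
    a=C[m][:,0]*1000
    if len(a):print('grip',len(a),np.percentile(a,[2,50,98]).round(1),(C[m][:,1]*1000).min().round(1),(C[m][:,1]*1000).max().round(1))
E
```

```text
O [ 0.56132588 -0.16927138] dest [ 0.41975588 -0.15822902]
w2 foot 970 [49.9 71.6 81.8] y -22.8 20.2
t2 foot 65 [49.2 68.6 80. ] y -21.3 15.9
jaw 36 [179.5 185.  199.1] -31.5 31.6
grip 55 [-41.2 -30.8 -23.8] -13.1 13.1
top0 foot 78 [48.1 70.9 80.2] y -21.4 20.0
jaw 70 [179.3 185.  199.2] -31.4 32.2
grip 56 [-41.1 -31.5 -23.6] -13.0 14.1
scene0 foot 56 [53.7 72.6 82.5] y -25.8 20.2
jaw 46 [181.2 185.2 200. ] -32.4 28.9
grip 36 [-38.5 -30.  -21.9] -17.9 10.1
```

Run:
```python
from h import *
W=np.load('pics/w2.npz')['W'];C=toC(W)
Z=W[...,2];tip=(.4171,-.1581)
m=(Z>.215)&(Z<.235)&(np.hypot(W[...,0]-tip[0],W[...,1]-tip[1])<.05)
I=np.load('pics/w2.npz')['img'].astype(int); m&=(I[...,0]-I[...,2]>40)
S=C[m];rc=cv2.minAreaRect((S[:,:2]*1000).astype(np.float32));print(len(S),rc,np.median(S[:,2]))
print('tcp in C',toC(np.array([.4171,-.1581,.2])).round(4))
s=stat()
m=(np.abs(C[...,1])<.015)&(C[...,2]>.02)&(C[...,0]>.04)&(C[...,0]<.1)
h=C[m]
for x in range(46,90,3):
    k=(h[:,0]*1000>=x)&(h[:,0]*1000<x+3);print(x,k.sum(),(np.percentile(h[k,2],[10,50,90])*1000).round(0) if k.sum() else '')
```

```text
12901 ((146.6361846923828, -0.5314483642578125), (50.0616455078125, 60.55101776123047), 89.62601470947266) 0.22505149128941992
tcp in C [1.447e-01 1.000e-04 2.000e-01]
t 7.8 pos [ 0.4176 -0.1565  0.1996] yaw -94.55 tilt 0.02 F [ 0.14  0.01 -1.37] T [ 0.04 -0.01 -0.01] w 0.5719 q [-0.41 -0.17  2.09  0.    1.22  1.24]
46 36 [39. 39. 40.]
49 36 [38. 39. 40.]
52 43 [39. 47. 49.]
55 96 [49. 50. 51.]
58 96 [49. 50. 51.]
61 107 [31. 47. 49.]
64 76 [36. 37. 43.]
67 92 [36. 38. 42.]
70 95 [51. 52. 53.]
73 96 [51. 52. 53.]
76 96 [50. 51. 52.]
79 98 [51. 52. 53.]
82 1 [51. 51. 51.]
85 0 
88 0
```

```bash
python3 -c "
from h import *
goal((.4198,-.158,.033),-94.3)"
```

```text
slide [ 0.24  0.14 16.66] rot [-0.0003  0.0002 -0.0044] yaw now -94.55 pos [ 0.4176 -0.1565  0.1996] t 7.8
```

Request:
play_rows(slide=[[0.2, 0.1, 4], [0.2, 0.1, 8], [0.2, 0.1, 11], [0.2, 0.1, 13.5], [0.2, 0.1, 15.5], [0.2, 0.1, 16.5], [0.2, 0.1, 16.6], [0.2, 0.1, 16.6]], delta_rot=[[0, 0, 0], [0, 0, 0], [0, 0, 0], [0, 0, 0], [0, 0, 0], [0, 0, 0], [0, 0, 0], [0, 0, 0]])

```text
time: 8.47
tool_pos: [0.4199, -0.1567, 0.0336]
tcp_rot: [-3.139, 0.122, 0.001]
wrist_force: [0.5, -0.4, -1.2]
width: 0.567
```

```bash
python3 -c "
from h import *
stat();goal((.4198,-.158,.033),-94.3)"
```

```text
t 8.47 pos [ 0.4199 -0.1567  0.0336] yaw -94.46 tilt 0.04 F [ 0.5  -0.39 -1.24] T [-0.01  0.01 -0.01] w 0.5674 q [-0.41  0.03  2.24  0.    0.87  1.24]
slide [0.   0.13 0.06] rot [-0.0006  0.0004 -0.0028] yaw now -94.46 pos [ 0.4199 -0.1567  0.0336] t 8.47
```

Request:
play_rows(slide=[[0, 0.1, 0.1], [0, 0.1, 0.2]], delta_rot=[[0, 0, 0], [0, 0, 0]])

```text
time: 8.63
tool_pos: [0.4212, -0.158, 0.0328]
tcp_rot: [3.139, -0.121, 0.003]
wrist_force: [0.5, 0.1, -1.7]
width: 0.568
```

Request:
play_rows(slide=[[0, 0, 0], [0, 0, 0], [0, 0, 0], [0, 0, 0], [0, 0, 0]], delta_rot=[[0, 0, 0], [0, 0, 0], [0, 0, 0], [0, 0, 0], [0, 0, 0]], hand=1)

```text
time: 9.05
tool_pos: [0.4214, -0.1581, 0.0331]
tcp_rot: [3.139, -0.122, 0.004]
wrist_force: [-0.5, -0.2, -0.2]
width: 1.0
```

```bash
python3 -c "
from h import *
stat()"
```

```text
t 9.05 pos [ 0.4214 -0.1581  0.0331] yaw -94.43 tilt 0.17 F [-0.53 -0.22 -0.15] T [-0.03 -0.   -0.01] w 0.9997 q [-0.41  0.03  2.24  0.    0.86  1.23]
```

Released. Lift straight up and look.

Request:
play_rows(slide=[[0, 0, -2], [0, 0, -5], [0, 0, -9], [0, 0, -13], [0, 0, -17], [0, 0, -20], [0, 0, -21], [0, 0, -21]], delta_rot=[[0, 0, 0], [0, 0, 0], [0, 0, 0], [0, 0, 0], [0, 0, 0], [0, 0, 0], [0, 0, 0], [0, 0, 0]])

```text
time: 9.72
tool_pos: [0.423, -0.159, 0.2471]
tcp_rot: [3.136, -0.122, 0.015]
wrist_force: [-0.6, -0.5, 0.6]
width: 1.003
```

Run:
```python
from h import *
s=stat();p=read_camera('wrist');save(p,'w3');W=wcloud(p,s);np.savez('pics/w3.npz',W=W,img=p['image'])
C=toC(W)
m=(np.abs(C[...,1])<.04)&(C[...,2]>.045)&(C[...,2]<.07)&(C[...,0]>.1)&(C[...,0]<.177)
I=p['image'].astype(int); m&=(I[...,0]-I[...,2]>30)
S=C[m];rc=cv2.minAreaRect((S[:,:2]*1000).astype(np.float32));print(len(S),rc,np.median(S[:,2]))
print('trigger tgt');goal((*frC(-.0125,0),.235),-4.46)
```

```text
t 9.72 pos [ 0.423  -0.159   0.2471] yaw -94.44 tilt 0.59 F [-0.57 -0.54  0.58] T [-0.02 -0.03 -0.01] w 1.0027 q [-0.42 -0.2   2.02  0.    1.31  1.23]
2453 ((142.1315155029297, -1.0669174194335938), (50.601478576660156, 59.250003814697266), 89.38449096679688) 0.056909056887857246
trigger tgt
slide [1.527e+01 1.000e-02 1.000e+00] rot [ 0.0055 -0.0032 -1.5704] yaw now -94.44 pos [ 0.4215 -0.1583  0.2441] t 9.77
```

View pics/w3.png

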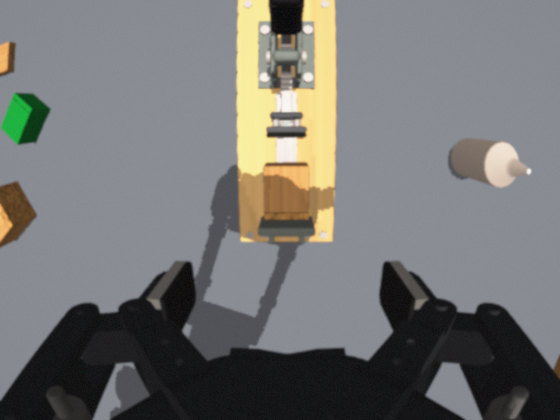

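Request:
play_rows(slide=[[1.3, 0, 0], [2.6, 0, 0], [3.9, 0, 0], [5.2, 0, 0], [6.5, 0, 0], [7.8, 0, 0], [9.1, 0, 0], [10.4, 0, 0], [11.7, 0, 0], [13, 0, 0], [14.3, 0, 0.5], [15, 0, 1]], delta_rot=[[0, 0, -0.12], [0, 0, -0.24], [0, 0, -0.36], [0, 0, -0.48], [0, 0, -0.6], [0, 0, -0.72], [0, 0, -0.84], [0, 0, -0.96], [0, 0, -1.08], [0, 0, -1.2], [0, 0, -1.32], [0, 0, -1.44]])

```text
time: 10.77
tool_pos: [0.5707, -0.1695, 0.231]
tcp_rot: [2.434, 1.985, 0.001]
wrist_force: [0.7, 0.4, -0.2]
width: 0.997
```

Run:
```python
from h import *
stat();goal((*frC(-.0095,0),.225),-4.46)
```

```text
t 10.77 pos [ 0.5707 -0.1695  0.231 ] yaw -11.59 tilt 0.05 F [ 0.71  0.43 -0.24] T [-0.03 -0.   -0.04] w 0.9967 q [-0.33  0.1   1.76  0.    1.27 -0.13]
slide [-0.05  0.01  0.6 ] rot [ 0.0009  0.     -0.1244] yaw now -11.59 pos [ 0.5707 -0.1695  0.231 ] t 10.77
```

Request:
play_rows(slide=[[0, 0, 0.3], [0, 0, 0.6], [0, 0, 0.6]], delta_rot=[[0, 0, -0.12], [0, 0, -0.124], [0, 0, -0.124]])

```text
time: 11.02
tool_pos: [0.5685, -0.1688, 0.2206]
tcp_rot: [-2.306, -2.125, 0.005]
wrist_force: [0.3, -0.6, -0.7]
width: 0.999
```

Run:
```python
from h import *
s=stat();p=read_camera('wrist');save(p,'w4');W=wcloud(p,s);C=toC(W)
m=(C[...,2]>.15)&(C[...,2]<.19)&(C[...,0]>-.07)&(C[...,0]<.05)&(np.abs(C[...,1])<.04)
S=C[m]*1000
for x in range(-60,50,4):
    k=(S[:,0]>=x)&(S[:,0]<x+4)
    if k.sum():print(x,k.sum(),np.percentile(S[k,1],[2,98]).round(0),S[k,2].max().round(0))
q=read_camera('scene');save(q,'s4');np.savez('pics/s4.npz',W=cloud(q))
goal((*frC(-.0095,0),.126),-4.46)
```

```text
t 11.02 pos [ 0.5685 -0.1688  0.2206] yaw -4.66 tilt 0.37 F [ 0.34 -0.56 -0.71] T [-0.01 -0.06  0.04] w 0.9991 q [-0.33  0.11  1.78  0.    1.26 -0.25]
-44 11 [-13.   6.] 166.0
-40 199 [-14.  11.] 172.0
-36 230 [-14.   9.] 173.0
-32 239 [-14.  10.] 173.0
-28 253 [-14.  10.] 173.0
-24 214 [-14.  11.] 172.0
8 52 [-9.  7.] 158.0
12 218 [-11.   8.] 169.0
16 183 [-11.   7.] 170.0
20 72 [-10.   7.] 169.0
slide [-0.08  0.16  9.7 ] rot [-0.0024 -0.0007 -0.0033] yaw now -4.65 pos [ 0.5695 -0.1692  0.223 ] t 11.12
```

View pics/w4.png

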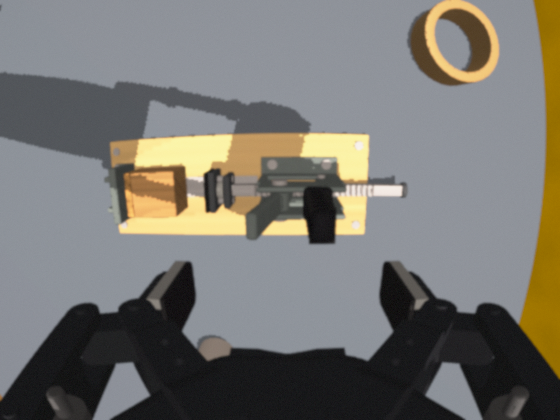

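Request:
play_rows(slide=[[-0.1, 0.1, 2], [-0.1, 0.1, 4], [-0.1, 0.1, 6], [-0.1, 0.1, 8], [-0.1, 0.1, 9.3], [-0.1, 0.1, 9.6], [-0.1, 0.1, 9.6]], delta_rot=[[0, 0, 0], [0, 0, 0], [0, 0, 0], [0, 0, 0], [0, 0, 0], [0, 0, 0], [0, 0, 0]])

```text
time: 11.7
tool_pos: [0.5693, -0.17, 0.126]
tcp_rot: [-2.308, -2.126, 0.003]
wrist_force: [-0.6, -0.0, -0.4]
width: 0.998
```

```bash
cat >> h.py <<'E'
def cf():
    s=stat();c=toC(s['tool_pos'])*1000;F=s['wrist_force'][:2]
    print('C',c.round(1),'Fx',round(F@CX,1),'Fy',round(F@CYv,1))
E
python3 - <<'E'
from h import *
cf();goal((*frC(-.023,0),.126),-4.46)
E
```

```text
t 11.7 pos [ 0.5693 -0.17    0.126 ] yaw -4.71 tilt 0.27 F [-0.56 -0.01 -0.41] T [-0.03 -0.03  0.02] w 0.9978 q [-0.33  0.19  1.87  0.    1.09 -0.25]
C [-8.00e+00  1.00e-01  1.26e+02] Fx 0.6 Fy 0.1
slide [ 0.01  1.5  -0.  ] rot [-0.0045 -0.0012 -0.0043] yaw now -4.71 pos [ 0.5693 -0.17    0.126 ] t 11.7
```

Request:
play_rows(slide=[[0, 0.3, 0], [0, 0.8, 0], [0, 1.3, 0], [0, 1.7, 0], [0, 1.7, 0], [0, 1.7, 0]], delta_rot=[[0, 0, 0], [0, 0, 0], [0, 0, 0], [0, 0, 0], [0, 0, 0], [0, 0, 0]], hand=0.9, force=60)

```text
time: 12.2
tool_pos: [0.5851, -0.1714, 0.1275]
tcp_rot: [-2.306, -2.124, 0.007]
wrist_force: [-7.3, -0.5, 6.0]
width: 0.902
```

Run:
```python
from h import *
cf()
```

```text
t 12.2 pos [ 0.5851 -0.1714  0.1275] yaw -4.7 tilt 0.45 F [-7.28 -0.53  5.98] T [0.1  1.34 0.04] w 0.9024 q [-0.33  0.22  1.83 -0.    1.1  -0.24]
C [-23.9   0.3 127.5] Fx 7.2 Fy 1.1
```

Request:
play_rows(slide=[[0, 0, 0], [0, 0, 0], [0, 0, 0], [0, 0, 0], [0, 0, 0], [0, 0, 0]], delta_rot=[[0, 0, 0], [0, 0, 0], [0, 0, 0], [0, 0, 0], [0, 0, 0], [0, 0, 0]], hand=0.44)

```text
time: 12.7
tool_pos: [0.5825, -0.1714, 0.1291]
tcp_rot: [-2.302, -2.121, 0.014]
wrist_force: [-11.1, 0.3, 8.6]
width: 0.436
```

Run:
```python
from h import *
cf();p=read_camera('wrist');save(p,'w5');q=read_camera('top');save(q,'t5')
```

```text
t 12.7 pos [ 0.5825 -0.1714  0.1291] yaw -4.69 tilt 0.8 F [-11.15   0.32   8.62] T [ 0.22  2.13 -0.02] w 0.4357 q [-0.33  0.21  1.83 -0.    1.11 -0.24]
C [-21.2   0.4 129.1] Fx 11.1 Fy 0.5
```

View pics/w5.png

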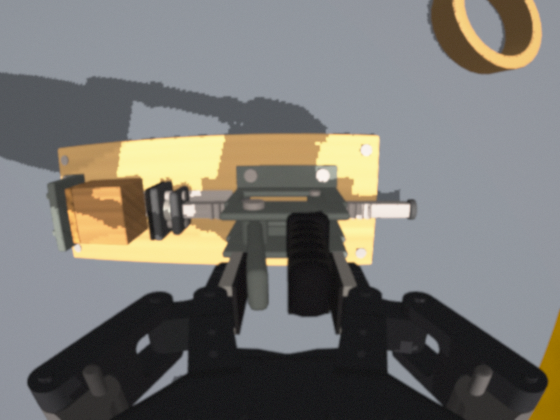

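```bash
cat >> h.py <<'E'
def foot(name=None):
    s=read_state();p=read_camera('wrist')
    if name: save(p,name)
    C=toC(wcloud(p,s));
    m=(np.abs(C[...,1])<.018)&(C[...,2]>.044)&(C[...,2]<.0555)&(C[...,0]>.03)&(C[...,0]<.17)
    a=C[m]*1000
    h,e=np.histogram(a[:,0],np.arange(40,172,2));print('foot/block profile',[(int(x),int(n)) for x,n in zip(e,h) if n])
    I=p['image'].astype(int)
    ob=(I[...,0]-I[...,2]>35)
    for nm,mm in(('dark',m&~ob),('oak',(np.abs(C[...,1])<.018)&(C[...,2]>.05)&(C[...,2]<.064)&(C[...,0]>.09)&(C[...,0]<.185)&ob)):
        b=C[mm]*1000
        if len(b):print(nm,len(b),np.percentile(b[:,0],[1,5,50,95,99]).round(1))
    # trigger front/top
    m=(np.abs(C[...,1])<.008)&(C[...,2]>.125)&(C[...,2]<.175)&(C[...,0]>-.022)&(C[...,0]<.03)
    b=C[m]*1000
    if len(b):
        t=b[b[:,2]>b[:,2].max()-4];print('trig top z',b[:,2].max().round(1),'x',np.percentile(t[:,0],[2,50,98]).round(1))
E
python3 - <<'E'
from h import *
foot()
E
```

```text
foot/block profile [(64, 15), (66, 167), (68, 111), (70, 88), (72, 62), (74, 1), (80, 23), (82, 215), (84, 99), (86, 90), (88, 74), (90, 123), (92, 58), (112, 268), (114, 17), (116, 3), (120, 1), (124, 1), (126, 1), (130, 1), (132, 2), (140, 2), (148, 1), (150, 2), (154, 1), (156, 1), (158, 1), (160, 1), (162, 1), (164, 1), (166, 2)]
dark 1081 [66.  66.4 82.7 91.8 93.3]
oak 2415 [112.5 113.4 138.1 169.1 172.1]
trig top z 175.0 x [-2.9 -2.4 10.7]
```

Request:
play_rows(slide=[[0, 0.1, 0], [0, 0.2, 0], [0, 0.3, 0], [0, 0.3, 0], [0, 0.3, 0]], delta_rot=[[0, 0, 0], [0, 0, 0], [0, 0, 0], [0, 0, 0], [0, 0, 0]], hand=0.37)

```text
time: 13.27
tool_pos: [0.5849, -0.1715, 0.1296]
tcp_rot: [-2.301, -2.12, 0.016]
wrist_force: [-4.7, 1.2, 2.1]
width: 0.371
```

Run:
```python
from h import *
cf();foot('w6')
```

```text
t 13.27 pos [ 0.5849 -0.1715  0.1296] yaw -4.68 tilt 0.92 F [-4.69  1.24  2.13] T [0.14 0.72 0.08] w 0.3713 q [-0.32  0.22  1.82 -0.    1.11 -0.24]
C [-23.6   0.4 129.6] Fx 4.8 Fy -0.9
foot/block profile [(68, 113), (70, 113), (72, 98), (74, 71), (76, 6), (84, 187), (86, 118), (88, 88), (90, 65), (92, 122), (94, 85), (96, 18), (112, 265), (114, 24), (116, 3), (118, 5), (122, 1), (124, 1), (128, 1), (130, 1), (132, 2), (134, 1), (136, 1), (146, 2), (148, 1), (150, 2), (152, 3), (158, 1), (162, 1), (164, 1), (166, 3)]
dark 1060 [69.  69.5 85.6 94.9 96.1]
oak 2369 [112.8 113.4 138.1 168.9 171.9]
trig top z 174.9 x [-8.2  1.2  5.4]
```

Request:
play_rows(slide=[[0, 0, 0], [0, 0, 0], [0, 0, 0], [0, 0, 0], [0, 0, 0], [0, 0, 0], [0, 0, 0], [0, 0, 0]], delta_rot=[[0, 0, 0], [0, 0, 0], [0, 0, 0], [0, 0, 0], [0, 0, 0], [0, 0, 0], [0, 0, 0], [0, 0, 0]], hand=1)

```text
time: 13.98
tool_pos: [0.5844, -0.1715, 0.1293]
tcp_rot: [-2.301, -2.12, 0.017]
wrist_force: [-3.8, 0.5, -1.8]
width: 1.001
```

Run:
```python
from h import *
cf();foot('w7')
```

```text
t 13.98 pos [ 0.5844 -0.1715  0.1293] yaw -4.68 tilt 0.96 F [-3.85  0.52 -1.8 ] T [-0.06  0.48  0.05] w 1.0015 q [-0.32  0.22  1.83 -0.    1.11 -0.24]
C [-23.2   0.4 129.3] Fx 3.9 Fy -0.2
foot/block profile [(66, 11), (68, 162), (70, 103), (72, 94), (74, 47), (82, 59), (84, 194), (86, 97), (88, 85), (90, 84), (92, 111), (94, 53), (96, 3), (112, 257), (114, 26), (116, 1), (118, 4), (120, 1), (122, 3), (124, 1), (126, 3), (130, 2), (132, 2), (134, 1), (138, 1), (140, 3), (142, 3), (144, 3), (150, 1), (152, 1), (154, 2), (156, 2), (158, 1), (162, 3), (164, 2), (166, 4), (168, 1)]
dark 1061 [68.  68.5 84.5 93.7 95. ]
oak 2367 [112.4 113.5 138.  168.8 172. ]
trig top z 174.8 x [18.6 19.2 29.6]
```

Run:
```python
from h import *
goal((*frC(-.0225,0),.127),-4.46)
```

```text
slide [ 0.04 -0.07  0.24] rot [-0.0167 -0.0009 -0.0039] yaw now -4.68 pos [ 0.5845 -0.1715  0.1294] t 14.03
```

Request:
play_rows(slide=[[0, 0, 0.2], [0, 0, 0.2]], delta_rot=[[-0.017, 0, 0], [-0.017, 0, 0]])

```text
time: 14.2
tool_pos: [0.5841, -0.1716, 0.1275]
tcp_rot: [2.31, 2.129, 0.002]
wrist_force: [-4.5, 0.3, 0.6]
width: 1.001
```

Request:
play_rows(slide=[[0, 0, 0], [0, 0.1, 0], [0, 0.2, 0], [0, 0.2, 0], [0, 0.2, 0], [0, 0.2, 0], [0, 0.2, 0], [0, 0.2, 0]], delta_rot=[[0, 0, 0], [0, 0, 0], [0, 0, 0], [0, 0, 0], [0, 0, 0], [0, 0, 0], [0, 0, 0], [0, 0, 0]], hand=0.37)

```text
time: 14.87
tool_pos: [0.5851, -0.1717, 0.1285]
tcp_rot: [-2.309, -2.129, -0.0]
wrist_force: [-8.4, 1.3, 5.6]
width: 0.374
```

Run:
```python
from h import *
cf();foot('w8')
```

```text
t 14.87 pos [ 0.5851 -0.1717  0.1285] yaw -4.67 tilt 0.05 F [-8.4   1.35  5.59] T [0.15 1.59 0.11] w 0.3742 q [-0.33  0.21  1.84  0.    1.09 -0.25]
C [-23.9   0.5 128.5] Fx 8.5 Fy -0.7
foot/block profile [(80, 122), (82, 116), (84, 89), (86, 77), (88, 19), (96, 188), (98, 114), (100, 94), (102, 66), (104, 113), (106, 79), (108, 25), (112, 272), (114, 18), (116, 1), (120, 1), (122, 1), (126, 2), (130, 1), (134, 1), (136, 1), (140, 2), (144, 1), (146, 1), (150, 2), (152, 1), (154, 2), (156, 2), (158, 1), (164, 3), (166, 4), (168, 1)]
dark 1087 [ 80.8  81.5  97.7 107.2 108.5]
oak 2408 [112.8 113.3 138.4 168.8 172. ]
trig top z 175.0 x [-7.8 -7.4  5.6]
```

Request:
play_rows(slide=[[0, 0, 0], [0, 0, 0], [0, 0, 0], [0, 0, 0], [0, 0, 0], [0, 0, 0], [0, 0, 0], [0, 0, 0]], delta_rot=[[0, 0, 0], [0, 0, 0], [0, 0, 0], [0, 0, 0], [0, 0, 0], [0, 0, 0], [0, 0, 0], [0, 0, 0]], hand=1)

```text
time: 15.58
tool_pos: [0.5848, -0.1716, 0.1282]
tcp_rot: [-2.309, -2.128, 0.001]
wrist_force: [-3.2, 1.0, -2.0]
width: 0.997
```

Run:
```python
from h import *
cf();foot('w9');goal((*frC(-.0225,0),.127),-4.46)
```

```text
t 15.58 pos [ 0.5848 -0.1716  0.1282] yaw -4.67 tilt 0.09 F [-3.24  1.04 -2.  ] T [0.01 0.5  0.01] w 0.9969 q [-0.33  0.21  1.84  0.    1.09 -0.25]
C [-23.6   0.5 128.2] Fx 3.3 Fy -0.8
foot/block profile [(78, 26), (80, 157), (82, 104), (84, 82), (86, 48), (94, 62), (96, 194), (98, 89), (100, 78), (102, 85), (104, 104), (106, 52), (108, 1), (112, 255), (114, 25), (120, 2), (122, 2), (124, 1), (126, 1), (130, 4), (132, 4), (134, 1), (138, 1), (140, 1), (142, 1), (148, 1), (150, 1), (152, 1), (154, 2), (156, 3), (158, 1), (160, 3), (162, 1), (166, 2), (168, 2)]
dark 1065 [ 79.8  80.3  96.5 105.9 107.3]
oak 2403 [112.8 113.5 138.2 169.  171.7]
trig top z 175.0 x [18.9 19.5 29.7]
slide [ 0.05 -0.11  0.12] rot [-0.0013 -0.0008 -0.0037] yaw now -4.67 pos [ 0.5848 -0.1716  0.1282] t 15.63
```

Request:
play_rows(slide=[[0, -0.1, 0.1], [0, -0.1, 0.1], [0, -0.1, 0.1]], delta_rot=[[0, 0, 0], [0, 0, 0], [0, 0, 0]], hand=0.7)

```text
time: 15.88
tool_pos: [0.5816, -0.1713, 0.1278]
tcp_rot: [-2.306, -2.126, 0.005]
wrist_force: [-8.6, 1.0, 5.5]
width: 0.702
```

Request:
play_rows(slide=[[0, 0, 0], [0, 0.1, 0], [0, 0.1, 0]], delta_rot=[[0, 0, 0], [0, 0, 0], [0, 0, 0]], hand=0.58)

```text
time: 16.13
tool_pos: [0.5812, -0.1713, 0.1288]
tcp_rot: [-2.304, -2.124, 0.008]
wrist_force: [-9.4, 1.4, 6.5]
width: 0.578
```

Request:
play_rows(slide=[[0, 0, 0], [0, 0.1, 0], [0, 0.1, 0]], delta_rot=[[0, 0, 0], [0, 0, 0], [0, 0, 0]], hand=0.48)

```text
time: 16.38
tool_pos: [0.5804, -0.1713, 0.1295]
tcp_rot: [-2.302, -2.123, 0.012]
wrist_force: [-9.8, 0.6, 6.7]
width: 0.479
```

Run:
```python
from h import *
cf();foot('w10')
```

```text
t 16.38 pos [ 0.5804 -0.1713  0.1295] yaw -4.64 tilt 0.74 F [-9.79  0.58  6.7 ] T [0.17 1.79 0.02] w 0.4793 q [-0.33  0.21  1.84 -0.    1.11 -0.24]
C [-19.2   0.5 129.5] Fx 9.8 Fy 0.2
foot/block profile [(86, 33), (88, 162), (90, 96), (92, 83), (94, 42), (96, 1), (102, 78), (104, 186), (106, 96), (108, 72), (110, 89), (112, 93), (114, 102), (116, 87), (118, 3), (120, 1), (126, 1), (132, 1), (134, 2), (136, 1), (138, 2), (142, 2), (144, 1), (148, 2), (156, 2), (160, 2), (162, 1), (164, 4), (168, 2)]
dark 1070 [ 87.8  88.4 104.3 114.  115.3]
oak 2408 [115.7 116.4 141.8 172.8 181. ]
trig top z 175.0 x [-4.4  1.4 14.7]
```

Request:
play_rows(slide=[[0, 0.1, 0], [0, 0.2, 0], [0, 0.3, 0], [0, 0.3, 0]], delta_rot=[[0, 0, 0], [0, 0, 0], [0, 0, 0], [0, 0, 0]], hand=0.42)

```text
time: 16.77
tool_pos: [0.5829, -0.1715, 0.1301]
tcp_rot: [-2.301, -2.122, 0.014]
wrist_force: [-6.6, 1.4, 4.3]
width: 0.421
```

Run:
```python
from h import *
cf();foot('w11')
```

```text
t 16.77 pos [ 0.5829 -0.1715  0.1301] yaw -4.63 tilt 0.83 F [-6.65  1.38  4.31] T [ 0.18  1.09 -0.02] w 0.4205 q [-0.33  0.21  1.83 -0.    1.11 -0.24]
C [-21.7   0.5 130.1] Fx 6.7 Fy -0.9
foot/block profile [(90, 127), (92, 111), (94, 89), (96, 67), (98, 11), (106, 220), (108, 96), (110, 85), (112, 52), (114, 111), (116, 70), (118, 134), (120, 4), (124, 4), (126, 3), (132, 1), (138, 2), (140, 2), (144, 2), (152, 1), (158, 2), (162, 1), (164, 2), (166, 2)]
dark 1041 [ 90.7  91.2 107.2 116.7 118.4]
oak 2332 [118.4 119.2 144.6 175.9 181.1]
trig top z 174.9 x [-4.2  0.5  9.4]
```

Request:
play_rows(slide=[[0, 0, 0], [0, 0.1, 0], [0, 0.2, 0], [0, 0.2, 0]], delta_rot=[[0, 0, 0], [0, 0, 0], [0, 0, 0], [0, 0, 0]], hand=0.37)

```text
time: 17.15
tool_pos: [0.5848, -0.1716, 0.1303]
tcp_rot: [-2.301, -2.122, 0.014]
wrist_force: [-3.3, 0.9, 1.7]
width: 0.373
```

Run:
```python
from h import *
cf();foot('w12')
```

```text
t 17.15 pos [ 0.5848 -0.1716  0.1303] yaw -4.63 tilt 0.86 F [-3.27  0.88  1.74] T [ 0.11  0.36 -0.02] w 0.3725 q [-0.32  0.22  1.82 -0.    1.11 -0.24]
C [-23.6   0.5 130.3] Fx 3.3 Fy -0.6
foot/block profile [(92, 126), (94, 106), (96, 87), (98, 64), (100, 17), (106, 1), (108, 204), (110, 100), (112, 94), (114, 48), (116, 106), (118, 71), (120, 142), (122, 13), (126, 2), (132, 1), (134, 1), (138, 2), (140, 1), (144, 1), (146, 1), (148, 1), (150, 1), (154, 4), (160, 1), (162, 2), (164, 2)]
dark 1039 [ 92.8  93.2 109.4 119.  120.7]
oak 2281 [120.8 121.5 146.9 178.  181.1]
trig top z 174.9 x [-8.2  1.2  5.3]
```

Request:
play_rows(slide=[[0, 0, 0], [0, 0, 0], [0, 0, 0], [0, 0, 0], [0, -0.1, 0.2], [0, -0.1, 0.3], [0, -0.1, 0.3], [0, -0.1, 0.3]], delta_rot=[[0, 0, 0], [0, 0, 0], [0, 0, 0], [0, 0, 0], [-0.01, 0, 0], [-0.015, 0, 0], [-0.015, 0, 0], [-0.015, 0, 0]], hand=1)

```text
time: 17.87
tool_pos: [0.583, -0.1715, 0.1272]
tcp_rot: [-2.308, -2.129, -0.0]
wrist_force: [-5.7, -0.9, 0.7]
width: 1.002
```

Run:
```python
from h import *
cf();foot('w13');goal((*frC(-.0225,0),.127),-4.46)
```

```text
t 17.87 pos [ 0.583  -0.1715  0.1272] yaw -4.63 tilt 0.09 F [-5.71 -0.91  0.71] T [-0.02  0.78  0.01] w 1.002 q [-0.33  0.21  1.84  0.    1.09 -0.25]
C [-21.8   0.5 127.2] Fx 5.6 Fy 1.4
foot/block profile [(90, 36), (92, 156), (94, 99), (96, 80), (98, 41), (106, 79), (108, 185), (110, 87), (112, 78), (114, 84), (116, 103), (118, 45), (120, 161), (122, 20), (124, 1), (126, 2), (130, 1), (132, 1), (134, 1), (136, 1), (138, 1), (140, 1), (142, 3), (144, 1), (146, 1), (148, 1), (154, 1), (156, 2), (158, 1), (164, 1), (166, 1), (168, 1)]
dark 1067 [ 91.6  92.2 108.3 117.9 119.6]
oak 2397 [120.8 121.3 146.5 178.1 181.2]
trig top z 175.0 x [20.8 21.2 21.7]
slide [0.06 0.06 0.02] rot [-0.0009 -0.0013 -0.0029] yaw now -4.63 pos [ 0.5831 -0.1715  0.1272] t 17.92
```

View pics/w13.png

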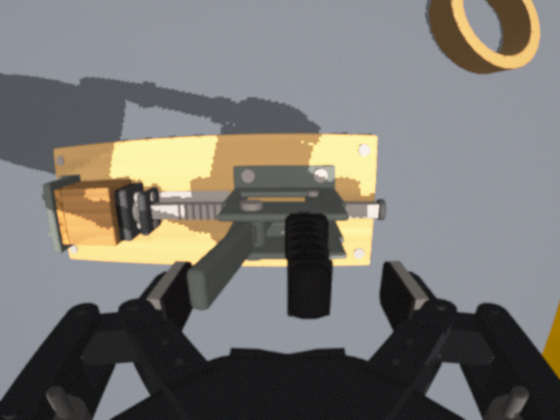

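Request:
play_rows(slide=[[0, 0, 0], [0, 0, 0], [0, 0, 0], [0, 0, 0]], delta_rot=[[0, 0, 0], [0, 0, 0], [0, 0, 0], [0, 0, 0]], hand=0.76)

```text
time: 18.25
tool_pos: [0.581, -0.1713, 0.1276]
tcp_rot: [-2.306, -2.127, 0.004]
wrist_force: [-10.8, 1.6, 7.7]
width: 0.76
```

Run:
```python
from h import *
cf();foot('w14')
```

```text
t 18.25 pos [ 0.581  -0.1713  0.1276] yaw -4.62 tilt 0.32 F [-10.76   1.6    7.69] T [0.19 1.83 0.05] w 0.76 q [-0.33  0.21  1.84  0.    1.1  -0.25]
C [-19.7   0.5 127.6] Fx 10.9 Fy -0.8
foot/block profile [(92, 21), (94, 150), (96, 106), (98, 85), (100, 47), (108, 195), (110, 119), (112, 77), (114, 66), (116, 102), (118, 81), (120, 152), (122, 10), (124, 1), (130, 1), (132, 1), (134, 2), (136, 1), (138, 1), (140, 2), (142, 5), (144, 1), (148, 1), (152, 2), (156, 1), (158, 1), (160, 2), (162, 3), (164, 1), (166, 2), (168, 1)]
dark 1061 [ 93.8  94.4 109.5 119.2 120.8]
oak 2385 [120.8 121.5 146.9 178.  181.3]
trig top z 175.0 x [ 9.3 13.  26.2]
```

Request:
play_rows(slide=[[0, 0.2, 0], [0, 0.2, 0], [0, 0.2, 0], [0, 0.2, 0], [0, 0.2, 0]], delta_rot=[[0, 0, 0], [0, 0, 0], [0, 0, 0], [0, 0, 0], [0, 0, 0]], hand=0.7)

```text
time: 18.72
tool_pos: [0.5803, -0.1712, 0.1278]
tcp_rot: [-2.302, -2.124, 0.01]
wrist_force: [-11.7, 1.2, 7.5]
width: 0.701
```

Run:
```python
from h import *
cf();foot('w15')
```

```text
t 18.72 pos [ 0.5803 -0.1712  0.1278] yaw -4.61 tilt 0.65 F [-11.71   1.18   7.48] T [0.16 2.04 0.08] w 0.701 q [-0.33  0.21  1.84 -0.    1.1  -0.25]
C [-19.    0.5 127.8] Fx 11.8 Fy -0.3
foot/block profile [(94, 122), (96, 114), (98, 96), (100, 67), (102, 7), (108, 198), (110, 109), (112, 86), (114, 57), (116, 109), (118, 79), (120, 147), (122, 10), (124, 1), (130, 2), (134, 2), (136, 5), (138, 1), (142, 2), (144, 1), (148, 3), (154, 1), (156, 1), (162, 1), (164, 1), (166, 1), (168, 1)]
dark 1057 [ 94.8  95.3 109.5 119.1 120.4]
oak 2368 [120.8 121.4 146.9 178.1 181.1]
trig top z 175.0 x [ 6.7 10.9 24.1]
```

Request:
play_rows(slide=[[0, 0.2, 0], [0, 0.2, 0], [0, 0.2, 0], [0, 0.2, 0], [0, 0.2, 0]], delta_rot=[[0, 0, 0], [0, 0, 0], [0, 0, 0], [0, 0, 0], [0, 0, 0]], hand=0.66)

```text
time: 19.18
tool_pos: [0.5792, -0.1711, 0.128]
tcp_rot: [-2.298, -2.121, 0.016]
wrist_force: [-12.5, 1.7, 7.7]
width: 0.661
```

```bash
python3 - <<'E'
from h import *
cf();foot('w16');cf()
q=read_camera('scene');save(q,'s16');C=toC(cloud(q))
E
python3 - <<'E'
import cv2
a=cv2.imread('pics/w16.png');cv2.imwrite('pics/w16c.png',cv2.resize(a[160:290,30:350],None,fx=2.5,fy=2.5,interpolation=cv2.INTER_CUBIC))
E
```

```text
t 19.18 pos [ 0.5792 -0.1711  0.128 ] yaw -4.6 tilt 1.01 F [-12.47   1.68   7.69] T [0.14 2.12 0.01] w 0.6607 q [-0.33  0.21  1.84 -0.    1.11 -0.25]
C [-18.    0.5 128. ] Fx 12.6 Fy -0.7
foot/block profile [(94, 100), (96, 133), (98, 86), (100, 75), (102, 22), (106, 1), (108, 199), (110, 109), (112, 89), (114, 55), (116, 112), (118, 75), (120, 150), (122, 9), (124, 2), (126, 2), (130, 3), (132, 2), (134, 1), (136, 1), (140, 1), (144, 1), (148, 1), (150, 1), (152, 2), (154, 1), (156, 1), (158, 1), (160, 2), (164, 2)]
dark 1066 [ 95.1  95.5 109.5 119.  120.5]
oak 2367 [120.8 121.4 146.9 178.2 181.2]
trig top z 175.0 x [ 4.7 10.  23.2]
t 19.23 pos [ 0.5792 -0.1711  0.128 ] yaw -4.6 tilt 1.02 F [-12.     0.74   7.66] T [0.21 2.15 0.02] w 0.6581 q [-0.33  0.21  1.84 -0.    1.11 -0.25]
C [-17.9   0.5 128. ] Fx 12.0 Fy 0.2
```

View pics/w16c.png

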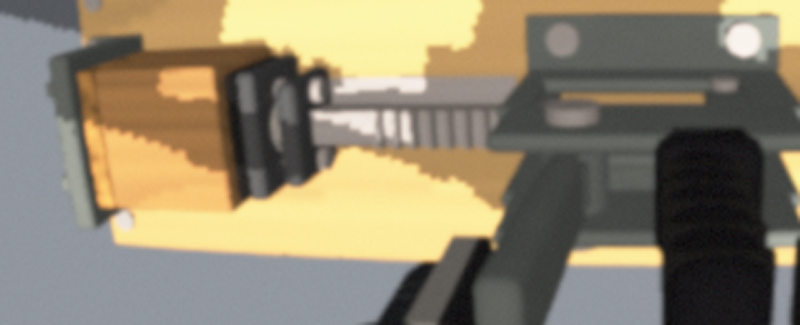

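Request:
play_rows(slide=[[0, 0.3, 0], [0, 0.3, 0], [0, 0.3, 0], [0, 0.3, 0], [0, 0.3, 0], [0, 0.3, 0], [0, 0.3, 0], [0, 0.3, 0]], delta_rot=[[0, 0, 0], [0, 0, 0], [0, 0, 0], [0, 0, 0], [0, 0, 0], [0, 0, 0], [0, 0, 0], [0, 0, 0]], hand=0.63)

```text
time: 19.95
tool_pos: [0.5788, -0.171, 0.1281]
tcp_rot: [-2.294, -2.117, 0.023]
wrist_force: [-13.9, 1.6, 8.4]
width: 0.633
```

Run:
```python
from h import *
cf();foot('w17');foot();cf()
q=read_camera('top');save(q,'t17')
```

```text
t 19.95 pos [ 0.5788 -0.171   0.1281] yaw -4.59 tilt 1.43 F [-13.93   1.55   8.4 ] T [0.21 2.3  0.01] w 0.6331 q [-0.33  0.22  1.83 -0.    1.12 -0.24]
C [-17.5   0.4 128.1] Fx 14.0 Fy -0.5
foot/block profile [(94, 52), (96, 151), (98, 92), (100, 80), (102, 36), (108, 183), (110, 117), (112, 87), (114, 58), (116, 106), (118, 84), (120, 142), (122, 10), (124, 2), (126, 2), (130, 3), (134, 2), (138, 3), (140, 1), (142, 1), (144, 2), (146, 2), (152, 1), (154, 2), (156, 1), (158, 5), (160, 2), (162, 3), (166, 1)]
dark 1058 [ 95.5  96.1 109.6 119.2 120.5]
oak 2354 [120.8 121.5 147.1 178.1 181.4]
trig top z 175.0 x [ 3.3  8.9 21.8]
foot/block profile [(94, 56), (96, 143), (98, 100), (100, 74), (102, 36), (108, 192), (110, 114), (112, 77), (114, 56), (116, 111), (118, 80), (120, 144), (122, 14), (124, 1), (132, 1), (134, 2), (138, 2), (140, 1), (142, 1), (144, 2), (146, 1), (152, 1), (156, 2), (164, 1), (166, 1), (168, 2)]
dark 1056 [ 95.4  96.  109.5 119.2 120.5]
oak 2354 [120.9 121.5 146.9 178.1 181.2]
trig top z 175.0 x [ 3.   8.8 21.7]
t 20.05 pos [ 0.5788 -0.1711  0.1281] yaw -4.59 tilt 1.43 F [-13.16   1.25   9.26] T [0.16 2.3  0.06] w 0.6311 q [-0.33  0.22  1.83 -0.    1.12 -0.24]
C [-17.5   0.4 128.1] Fx 13.2 Fy -0.2
```

Run:
```python
from h import *
print(finish_job());cf()
```

```text
the job is handed in; nothing more can be done
None
the job is handed in; nothing more can be done
```

I set the small oak block in the clamp with its cork end to the fixed jaw, let go of it, and pumped the trigger from above. I handed the job in at about 20 s with the trigger still squeezed. No verdict was reported.

**Placing:** A wrist picture after release put the block's centre at clamp x 142 mm, y −1 mm, about 0.6° off square. The cork was then about 8 mm from the fixed jaw.

**Pumping:** Three full strokes moved the foot about 12 mm each, and the last one pushed the block up to the fixed jaw. The catch then held near 0.046. A fourth, partial squeeze made the final press.

**Last checks:**
- **Squash:** the depth images gave about 2.9 mm, or roughly 11 to 12 N on the block.
- **Position:** the cork face sat at the fixed jaw to within about 1 mm.
- **Steadiness:** two successive pictures agreed, so nothing was moving.
- **Trigger:** the wrist felt about 13 to 14 N along the clamp.

**What disagreed or was not checked:**
- **Foot pressure:** as I squeezed further, the trigger force rose less than 0.7 N per newton of foot pressure would predict. The true foot pressure may therefore be somewhat below 11 N, though I still expect it to be above 5 N.
- **Tool tilt:** the tool was tilted about 1.4° under the load at the end.
- **Bystanders and squareness:** I did not re-measure where the bottle, tape and offcut stand; the arm did not go near them. The block's squareness was not measured again after it was clamped.

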